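# Shut the marked gas valve under the sliding cover

### The arm

A 6-joint arm with a two-finger parallel gripper is mounted at the origin on the work surface. World frame = base frame: x ahead of the robot, y to its left, z up, the work surface at z = 0. Lengths are in m, angles in rad, forces in N, time in s.
With the tool pointing down it reaches from about 0.35 to 0.975 m from the base axis. Payload 7.1 kg.
Tool frame: the origin (TCP) lies midway between the tips of the shut fingers; the grasp point (between the pads) lies 19 mm behind it; z points along the fingers, y is the line along which they close (so a half turn about z gives the same grasp; the last joint's range is limited). The gripper opens to 88 mm and grips with 3 to 60 N. Pads are 20 mm wide; open, the fingers measure 115 mm over their backs; the gripper's body (75 mm by 178 mm) begins 61 mm behind the grasp point.
Start: joints at [1.316, 0.423, 1.63, -0, 1.089, -0.019], TCP at [0.146, 0.608, 0.223] pointing down, gripper open.
Joint ranges: [-3, 3], [-0.9, 2.11], [0.09, 2.58], [-1.31, 4.45], [0.11, 2.69], [-2.54, 2.54]. Speed limits (rad/s): [2.39, 2.39, 3.01, 3.14, 3.14, 3.14].

### API

Orientations are given as a unit quaternion [w, x, y, z].
In Python, from station import move_pose, movel, movej, command_gripper, wait, inverse_kinematics, read_camera, camera_info, MotionError, job_done, get_time, get_joint_pos, get_qvel, get_effort, get_tcp_pos, get_ee_rot, get_ft_force, get_ft_torque, get_grip_width, get_finger_force gives the robot as it stands. Calls block until the motion is done:
- move_pose(position, orientation): joint-space move of the TCP to a pose.
- movel(position, frame=None, v=0.15, until_force=None): straight line of the TCP; frame=None keeps the orientation; v is the mean speed in m/s. With until_force (N) it stops when the force on the tool has changed by that much, and returns True; else False.
- movej(angles): joint-space move.
- command_gripper(opening): opening from 0.0 (shut) to 1.0 (fully open); the grip force is fixed at half the most; returns when the fingers have stopped.
- wait(seconds).
- inverse_kinematics(position, orientation): joint angles nearest the present ones, or None.
- read_camera(name): name is "scene" or "top" or "wrist"; returns the picture (400x640x3 uint8, red, green, blue); there is no depth.
- camera_info(name): a dict with "intrinsics" (3x3 intrinsics, pixels), "T" (4x4, takes a point from camera to world coordinates); the wrist camera has in their place "tool_from_camera" (4x4, takes a point from camera to tool coordinates, whose origin is the TCP and whose axes are the flange's). Camera axes: x right, y up, looking along -z (the intrinsics and any distortion apply to the point x, -y, -z); pixel columns grow to the right and rows downward; lengths in m; the calibration is good to about 2 mm. A picture is of the moment at which its call begins: read the wrist's pose just before it. camera_info takes no time and is no camera call.
A pose or a line that the arm cannot do raises MotionError and nothing moves.
- job_done(): hands the job in; it is judged then, once.
Readings, each from a call of its own:
- get_time(): time.
- get_joint_pos(): joint angles.
- get_qvel(): joint speeds.
- get_effort(): joint torques, N m.
- get_tcp_pos(): TCP position.
- get_ee_rot(): TCP orientation.
- get_ft_force(): force on the tool from outside, world axes, zero at the start.
- get_ft_torque(): the same for the moment, N m.
- get_grip_width(): opening from 0.0 (shut) to 1.0 (fully open).
- get_finger_force(): force on a finger pad.
Only numpy, scipy, OpenCV 4.12 (cv2) and the standard library are available. Lean on these libraries where they do the work, as an engineer would, in place of code of your own. Each camera call takes 0.05 s, during which the arm holds its last target. There are 200 camera calls.

### The job

Push the cover of the grey valve box aside, to the left as far as it goes, so that the two valve handles come to light, then push the handle that ends in a round disc shut, all the way to its stop. Nothing needs grasping, the fingertips are enough: slide the cover along its ledges without lifting it, leave it open, and leave the plain handle and everything standing around as it is.

Things in the scene. Friction and masses are not known exactly. Their poses are not given: they have to be found in the camera images.
- housing: Grey steel valve box fixed on the bench, 170 mm deep (own x, away from the robot) by 520 mm long (own y, to the robot's left), 84 mm high; origin at the centre of its underside. Right part: open well; left part (own y above -5 mm): closed deck, top at z 70 mm. Ledges at z 72 mm along front and back carry the cover, between guide lips and end stops that rise to z 84 mm.
- well (a point): Centre of the well's mouth, at ledge height (z 72 mm); axes as the housing's. The well is 146 mm (x) by 250 mm (y) inside, its floor at z 8 mm, its end wall at own y -255 mm of the housing.
- open_spot (a point): Where the cover's origin lies when fully open against the left end stop: own y +131 mm of the housing, z 72 mm.
- cover: Loose flat aluminium cover, 158 (x) by 248 (y) by 5 mm, 0.3 to 0.65 kg, on the ledges with 2 mm play to each lip; origin at the centre of its underside, axes as the housing's. A black rib stands on its middle: 110 mm along x, 12 mm thick in y, top 40 mm above the underside. Slides along y with about 2 to 8 N; starts over the well (housing own y -129 to -90 mm), free to move to +131 mm.
- marked_pivot (a point): Point on the turning axis (vertical) of the marked valve, at the level of its handle's top, 64 mm above the bench; axes as the housing's. The two valves sit in the well at housing own x +20 mm, own y -190 and -90 mm; which is which changes.
- marked_end (a point): Centre of the round disc (30 mm across) that ends the marked steel handle, 48 mm from the pivot. The handle is a level bar 12 mm wide from a hub 28 mm across to the disc; bar and disc span z 46 to 64 mm. The disc is the mark: the other handle has none.
- marked_handle (a joint): Angle of the marked handle, rad: 0 fully open (points to the front of the housing, own -x, in line with its pipe), grows clockwise from above, 1.571 fully shut at its stop (points to the housing's left, own +y, across the pipe). Stays where it is left; friction 0.18 N m, about 4 N at the disc.
- plain_pivot (a point): As marked_pivot, for the other valve, whose handle must be left as it is.
- plain_end (a point): Point on the other handle, 48 mm from its pivot: a plain straight bar 12 mm wide with a square end 62 mm from the pivot, no disc. Same heights.
- plain_handle (a joint): Angle of the plain handle, same meaning; it starts near open and stays so.
- fitting: Turned brass plug, 22 mm across, 26 mm tall, standing inside the well behind and between the valves. Loose bystander, origin at the centre of its underside; leave it alone.
- objective: Black microscope objective, 36 mm across, 52 mm tall, standing in front of the housing. Loose bystander, origin at the centre of its underside; leave it alone.
- oil_jar: Amber glass jar, 42 mm across, 60 mm tall, standing in front of the housing. Loose bystander, origin at the centre of its underside; leave it alone.
- beaker: White plastic beaker, 64 mm across, 80 mm tall, standing behind the housing. Loose bystander, origin at the centre of its underside; leave it alone.
- slide_case: Grey plastic slide case, 80 x 55 x 30 mm, lying behind the housing. Loose bystander, origin at the centre of its underside; leave it alone.
- driver: Screwdriver with black handle lying on the bench left of the housing. Loose bystander, origin at the centre of its underside; leave it alone.

How it is judged:
On the way, in this order (a step that is already met when the one before it is completed fails the run):
1. the cover is pushed open, within 16 mm of its left end stop (y of cover in the frame of housing above 0.115 m and z of cover in the frame of housing below 0.082 m), for 0.2 s.
2. the marked handle is pushed shut (value of joint marked_handle above 1.48 rad and y of cover in the frame of housing above 0.115 m), for 0.2 s.
At the end, for the whole second after the job is handed in: The cover lies flat on its ledges, at rest, within 16 mm of its left stop; the marked handle is within 0.09 rad (5 degrees) of its shut stop; the plain handle's end has moved less than 12 mm and each bystander less than 25 mm (all of step 2 and z of cover in the frame of housing below 0.082 m and distance of plain_end from where it was at the start of the episode below 0.012 m and linear speed of cover below 0.01 m/s and velocity of joint marked_handle below 0.05 rad/s and distance of each of fitting, objective, oil_jar, beaker, slide_case, driver from where it was at the start of the episode below 0.025 m); the robot touches nothing.
It fails at once if the cover is lifted off its ledges (more than 10 mm) (not (z of cover in the frame of housing below 0.082 m)).
It fails at once if the cover is tipped up by more than 0.12 rad (angle between cover's own z axis and vertical above 0.12 rad).
It fails at once if the plain handle is turned (its end moves more than 12 mm) (not (distance of plain_end from where it was at the start of the episode below 0.012 m)).
It fails at once if a bystander is moved or lifted by more than 25 mm (not (distance of each of fitting, objective, oil_jar, beaker, slide_case, driver from where it was at the start of the episode below 0.025 m)).
It also fails if it takes over 54 s, if anything falls off the work surface, if the arm or the gripper's body presses on something with over 40 N, if the wrist force passes 120 N, or if a joint passes its speed limit or range.

## Working session

There is one attempt and no reset: what is moved stays moved. The work goes in short steps, each a Python script; the robot and the scene stay as the last script left them, time stands still between calls to the robot, and variables do not carry over. Pictures are saved under pics/ and viewed, at most 10 in all, crops included, and the job is handed in when it is done.

```bash
mkdir -p pics
python3 - <<'E'
from station import *
import cv2,numpy as np
for n in("top","scene"):
    cv2.imwrite(f"pics/{n}0.png",read_camera(n)[...,::-1]); c=camera_info(n); print(n,c)
print(camera_info("wrist"),get_ee_rot(),get_time())
E
```

```text
top {'intrinsics': array([[445.56368606,   0.        , 316.10154864],
       [  0.        , 445.56368606, 197.23826866],
       [  0.        ,   0.        ,   1.        ]]), 'T': array([[ 0.0018283 ,  0.99039142, -0.13828052,  0.43006552],
       [-0.99998438,  0.00254115,  0.00497871,  0.16832011],
       [ 0.00528226,  0.13826926,  0.99038059,  1.11767156],
       [ 0.        ,  0.        ,  0.        ,  1.        ]])}
scene {'intrinsics': array([[482.43992505,   0.        , 317.58143612],
       [  0.        , 482.43992505, 202.07038055],
       [  0.        ,   0.        ,   1.        ]]), 'T': array([[ 0.76913216, -0.45313969,  0.45066633,  0.96158216],
       [ 0.63900186,  0.55696489, -0.53053438, -0.32642193],
       [-0.01059914,  0.69602768,  0.71793672,  0.72670956],
       [ 0.        ,  0.        ,  0.        ,  1.        ]])}
{'intrinsics': array([[314.51989906,   0.        , 319.08256076],
       [  0.        , 314.51989906, 195.61238404],
       [  0.        ,   0.        ,   1.        ]]), 'tool_from_camera': array([[ 4.60152906e-05,  9.62044769e-01,  2.72891662e-01,
         7.36844041e-02],
       [ 9.99999682e-01,  1.73013034e-04, -7.78556436e-04,
        -1.26406280e-04],
       [-7.96219961e-04,  2.72891611e-01, -9.62044456e-01,
        -1.61443878e-01],
       [ 0.00000000e+00,  0.00000000e+00,  0.00000000e+00,
         1.00000000e+00]])} [-8.68615105e-05  1.17627050e-01  9.93057603e-01 -6.83471075e-04] 0.1
```

View pics/top0.png

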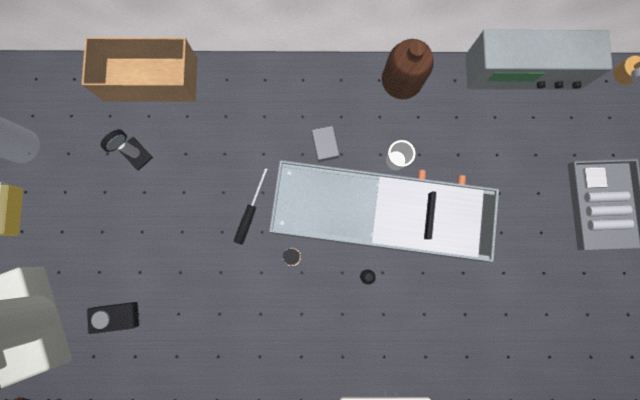

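View pics/scene0.png

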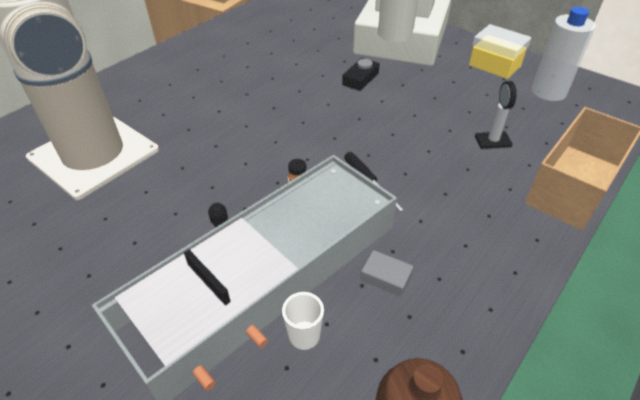

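The top view shows the housing rim corners at about (281,162), (498,189), (493,260) and (271,232). The rib runs from (432,192) to (429,238). The scene view agrees. The way to the right of the rib is free.

```bash
cat > h.py <<'E'
from station import *
import cv2,numpy as np
from scipy.spatial.transform import Rotation as R
def ray(K,T,uv,z):
    d=np.array([(uv[0]-K[0,2])/K[0,0],-(uv[1]-K[1,2])/K[1,1],-1]); d=T[:3,:3]@d
    return T[:3,3]+d*(z-T[2,3])/d[2]
def cam(n):
    c=camera_info(n)
    if n!="wrist": return c["intrinsics"],c["T"]
    T=np.eye(4); T[:3,3]=get_tcp_pos(); q=get_ee_rot(); T[:3,:3]=R.from_quat(q,scalar_first=True).as_matrix()
    return c["intrinsics"],T@c["tool_from_camera"]
def down(xdir):  # tool down, tool x axis along xdir (angle in world)
    x=np.array([np.cos(xdir),np.sin(xdir),0]); z=np.array([0,0,-1.]); 
    return R.from_matrix(np.c_[x,np.cross(z,x),z]).as_quat(scalar_first=True)
E
python3 - <<'E'
from h import *
K,T=cam("top")
P=[ray(K,T,p,.084) for p in((281,162),(498,189),(493,260),(271,232))]  # BL,BR,FR,FL
for i in range(4): print(P[i],np.linalg.norm(P[i]-P[(i+1)%4]))
c=np.mean(P,0); v=P[0]-P[1]+P[3]-P[2]; yaw=np.arctan2(v[1],v[0])-np.pi/2; print("centre",c,"yaw",yaw)
img=cv2.imread("pics/top0.png"); m=(img.max(2)<50).astype(np.uint8); m[:,:415]=0;m[:,445:]=0;m[:185]=0;m[250:]=0
ct=max(cv2.findContours(m,0,1)[0],key=cv2.contourArea); r=cv2.minAreaRect(ct); print(r)
Rm=np.array([[np.cos(yaw),-np.sin(yaw)],[np.sin(yaw),np.cos(yaw)]])
for p in cv2.boxPoints(r): print("rib own",Rm.T@(ray(K,T,p,.112)-c)[:2])
# cover's left/right edges (image columns on the own x=0 line)
for u in((378,212),(481,224)): print("cover edge own",Rm.T@(ray(K,T,u,.077)-c)[:2])
print(down(0),get_ee_rot())
E
```

```text
[0.65841636 0.24638509 0.084     ] 0.515264969697703
[ 0.59506702 -0.2649708   0.084     ] 0.1667898745876759
[ 0.42955336 -0.24437736  0.084     ] 0.5157050145315634
[0.49283447 0.26743038 0.084     ] 0.16691394367454168
centre [0.5439678  0.00111683 0.084     ] yaw -0.12313745599879411
((428.0126647949219, 215.0012969970703), (2.4742002487182617, 44.382564544677734), 5.856013774871826)
rib own [-0.05263749 -0.08952052]
rib own [ 0.04891865 -0.09062276]
rib own [ 0.04904378 -0.09626283]
rib own [-0.0525091  -0.09508319]
cover edge own [-0.00524271  0.01597196]
cover edge own [-0.00311187 -0.22665161]
[0. 1. 0. 0.] [-8.68615105e-05  1.17627050e-01  9.93057603e-01 -6.83471075e-04]
```

```bash
cat >> h.py <<'E'
C=np.array([.5440,.0011]); YAW=-.1231
Rm=np.array([[np.cos(YAW),-np.sin(YAW)],[np.sin(YAW),np.cos(YAW)]])
def W(x,y,z): return np.r_[C+Rm@[x,y],z]
def own(p): return np.r_[Rm.T@(np.array(p)[:2]-C),p[2]]
E
python3 - <<'E'
from h import *
command_gripper(0.0)
q=down(np.pi/2+YAW)
move_pose(W(0,-.16,.20),q)
print(movel(W(0,-.16,.120)),movel(W(0,-.16,.089),v=.06,until_force=10),own(get_tcp_pos()))
f0=get_ft_force()
hit=movel(W(0,.122,.089),v=.08,until_force=22)
print(hit,own(get_tcp_pos()),get_ft_force()-f0,get_time(),get_joint_pos())
cv2.imwrite("pics/top1.png",read_camera("top")[...,::-1])
E
```

```text
False False [-3.67864449e-05 -1.60012096e-01  8.87889339e-02]
True [-0.00038858  0.11694144  0.08883584] [-0.39235864 -1.87648636  2.03411369] 9.0333 [ 0.18816079  0.53114859  1.83120171 -0.00520132  0.78182282  0.31306493]
```

View pics/top1.png

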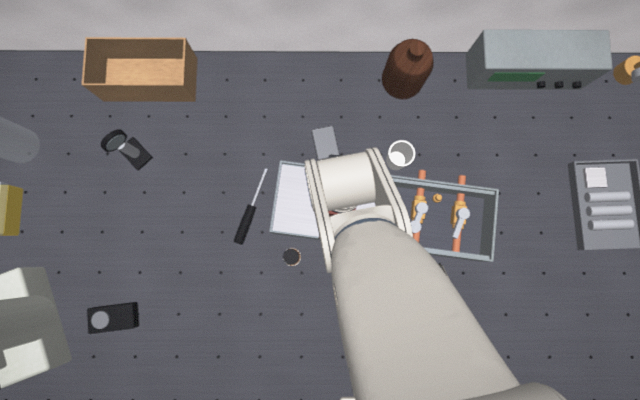

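The cover went all the way to its stop: the TCP sat at own y 0.117 and about 0.115 was expected. Both handles are uncovered. The left one, with its end near (415,227), seems to have the disc. I'll retreat and look from close by.

Run:
```python
from h import *
movel(W(0,.105,.089),v=.1); movel(W(0,.105,.20),v=.2)
movel(W(0,-.12,.24),v=.2); wait(.3)
K,T=cam("wrist"); im=read_camera("wrist")[...,::-1]; np.savez("w1.npz",K=K,T=T)
cv2.imwrite("pics/w1.png",im); print(get_time(),own(get_tcp_pos()))
```

```text
11.7 [ 8.44861708e-08 -1.19578179e-01  2.39946565e-01]
```

View pics/w1.png

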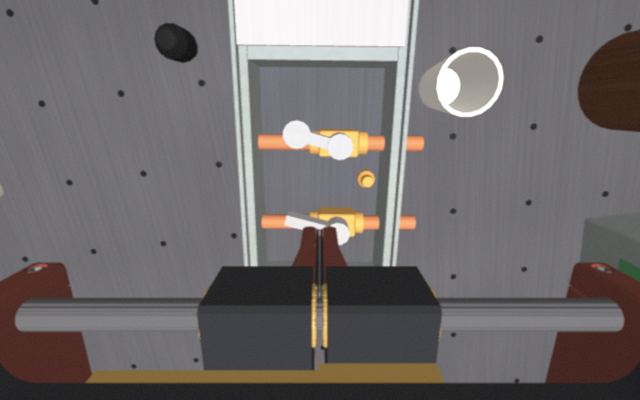

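The wrist view shows the disc at (297,134) with its hub at (340,146), so the left valve is the marked one. The plain hub is at (336,232) and its end at (288,220). The fitting is at (366,180).

Run:
```python
from h import *
d=np.load("w1.npz"); K,T=d["K"],d["T"]
im=cv2.imread("pics/w1.png")
m=(im.min(2)>185).astype(np.uint8); m[:100]=0; m[250:]=0; m[:,:270]=0; m[:,375:]=0
for c in cv2.findContours(m,0,1)[0]:
    if cv2.contourArea(c)>100: print(cv2.boundingRect(c),cv2.contourArea(c))
for n,u in dict(disc=(297,134),piv=(340,146),ppiv=(336,232),pend=(288,220)).items(): print(n,own(ray(K,T,u,.064)))
print("fit",own(ray(K,T,(366,178),.034)),"wall",own(ray(K,T,(245,47),.084)),own(ray(K,T,(405,47),.084)))
```

```text
(331, 223, 19, 22) 209.5
(285, 216, 40, 14) 242.5
(283, 120, 70, 40) 1288.0
disc [-0.02272474 -0.07364579  0.064     ]
piv [ 0.02293584 -0.08610653  0.064     ]
ppiv [ 0.02044186 -0.18485942  0.064     ]
pend [-0.03457652 -0.17033171  0.064     ]
fit [ 0.05675582 -0.12779341  0.034     ] wall [-0.0680501   0.00711294  0.084     ] [0.07966868 0.00752066 0.084     ]
```

Run:
```python
from h import *
P=np.array([.0225,-.0865])
def tip(th,gap=0.,z=.052):
    t=np.array([np.sin(th),np.cos(th)]); e=np.array([-np.cos(th),np.sin(th)])
    return W(*(P+.048*e-(.025+gap)*t),z), down(np.pi/2-th+YAW)
t0=.267
p,q=tip(t0,.016,.15); move_pose(p,q)
print("down hit",movel(tip(t0,.016)[0],v=.06,until_force=8),own(get_tcp_pos()))
f0=get_ft_force()
for th in np.r_[np.arange(.3,1.5,.2),1.52]:
    p,q=tip(th); h=movel(p,q,v=.05,until_force=25); print(round(th,2),h,np.round(get_ft_force()-f0,1))
    if h: break
h=movel(tip(1.571,-.012)[0],v=.03,until_force=18)
print(h,own(get_tcp_pos()),np.round(get_ft_force()-f0,1),get_time())
```

```text
down hit False [-0.03436934 -0.11341768  0.05231902]
0.3 False [-0.8 -1.1  0.4]
0.5 False [-1.3 -0.6  0.8]
0.7 False [-0.8 -0.1 -0.1]
0.9 False [-1.2  0.5 -0.8]
1.1 False [-1.3 -0.5 -1.7]
1.3 False [-1.8 -1.  -0. ]
1.52 False [-2.1 -1.9 -1.2]
True [-0.00419973 -0.03948781  0.05111512] [-1.1 -1.2 -0.2] 16.9917
```

Run:
```python
from h import *
movel(W(-.025,-.0395,.052),v=.08); movel(W(-.025,-.0395,.20),v=.15)
move_pose(W(0,-.12,.24),down(np.pi/2+YAW)); wait(.3)
K,T=cam("wrist"); im=read_camera("wrist")[...,::-1]; np.savez("w2.npz",K=K,T=T)
cv2.imwrite("pics/w2.png",im); print(get_time())
```

```text
20.35
```

View pics/w2.png

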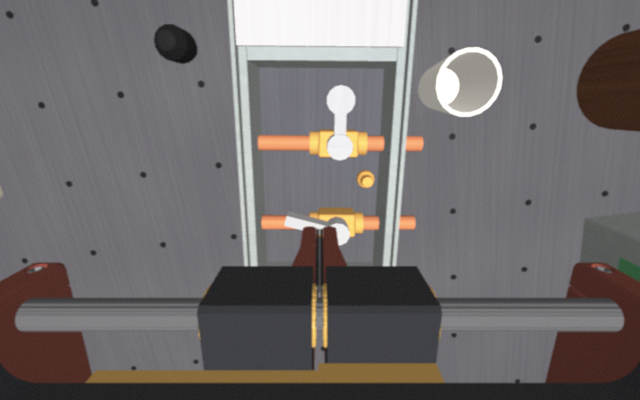

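The disc is now at (341,100), directly above its hub at (340,146) along own +y, so the handle is shut at its stop. The plain handle and the cover edge (row 47) have not moved, and the arm is clear.

```bash
python3 -c "
from station import *
print(job_done(),get_time())"
```

```text
the job is handed in; nothing more can be done
the job is handed in; nothing more can be done
```

The job is handed in: the cover is fully open to the left, the disc handle is pushed shut to its stop, and the plain handle looks unmoved in the last wrist picture; no verdict came back.

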